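# Blow off the locating corner, then hold a pump bracket in it

## Task

Get the pump bracket located for drilling. First, with the bracket still well away from the fixture's corner, blow the corner clean: pull the red air-valve knob fully out, then push it fully home. Then lay the bracket flat on the fixture plate with its long side along the back fence, press it into the corner so that it touches both fences at once, and finish while still holding it there with the gripper, with a definite push of several newtons against each fence; leave the other things on the bench where they are.

Things in the scene. Friction and masses are not known exactly. Their poses are not given: they have to be found in the camera images.
- bracket: cast aluminium pump bracket: a rectangular flange 64 (own x) by 90 (own y) by 22 thick, with a round upright boss on its centre, diameter 36, rising from 22 to 58 above the underside; about 0.45 kg, loose, flat on the bench. Origin: centre of the underside, z up. The two ways round (half a turn) are equal.
- fixture: dark steel locating fixture fixed to the bench: base plate 220 (own x) by 260 (own y) by 12 thick, origin at the centre of its underside; own x points roughly away from the robot, own y to its left. Two bright steel fences on it form an L, tops 24 above the plate: back fence, inner face at own x = +80; side fence, inner face at own y = +90. The corner is where they meet.
- valve_top (a point): centre of the top of the blue valve block, 60 (fixture x) by 46 (fixture y), which stands on the plate at the fixture's own (-18, -95); its top is 72 above the bench
- nozzle_tip (a point): tip of the brass air nozzle, at the fixture's own (70, -52), 38 above the bench; its rigid copper pipe, 8 thick and under 50 above the bench, comes from the back of the valve block along own y = -95
- fence_back: back fence, rigid: 20 thick, 155 long along the fixture's y, 24 high; origin at the centre of its underside; its inner face lies 10 towards own -x
- fence_side: side fence, rigid: 20 thick, 100 long along the fixture's x, 24 high; origin at the centre of its underside; its inner face lies 10 towards own -y
- seat (a point): point on top of the base plate (12 above the bench) where the bracket's origin lies when it is home in the corner, its 90 long side along the back fence and its 64 short side along the side fence; axes as the fixture's
- knob_grip (a point): centre of the red knob of the air valve: a horizontal cylinder, diameter 28, 22 long, its axis along the fixture's x, 50 above the bench, on a rod of diameter 10 that comes out of the valve block's front; the gap between knob and block is 17 when home. It moves with the knob and is best pinched from above across the fixture's y.
- air_knob (a joint): travel of the red knob in m: 0 = pushed home, 0.030 = pulled fully out, towards the fixture's -x (towards the robot). A detent snaps it to whichever end is nearer; getting over the middle takes about 6 N, the most at the start of the stroke.
- pulley: black ribbed belt pulley lying flat, diameter 110, 32 high, origin under its centre; bystander.
- socket_long: dark deep impact socket standing upright, diameter 34, 78 high, origin under its centre; bystander.
- socket_short: dark short impact socket standing upright, diameter 30, 45 high, origin under its centre; bystander.
- spanner: steel spanner lying on the bench, about 180 long; bystander.
- flange_ring: flat steel ring, outer diameter 90, 12 high; bystander.
- pump: black cylindrical pump body standing up, diameter 108, 100 high plus a 30 high shaft; bystander.
- driver: screwdriver lying on the bench, about 200 long; bystander.
Not all that is in view belongs to the job. Of the things that look like the bracket, take the one that is farthest to the robot's left at the start.

How it is judged:
On the way, in this order (a step that is already met when the one before it is completed fails the run):
1. the air knob is pulled fully out, the bracket still away from the corner (value of joint air_knob above 0.026 m and horizontal distance between bracket and seat above 0.13 m), for 0.2 s.
2. the air knob is pushed fully home again, the bracket still away from the corner (value of joint air_knob below 0.003 m and horizontal distance between bracket and seat above 0.13 m), for 0.2 s.
At the end, for the whole second after the job is handed in: Bracket flat on the plate and square to the fences (0.04 rad), within 3 mm of home each way, at rest, pressing each fence with over 1.5 N while the fingers bear on it; air knob home within 3 mm (contact force between bracket and fence_back above 1.5 N and contact force between bracket and fence_side above 1.5 N and contact force between the fingers and bracket above 1 N and x of bracket in the frame of seat between -0.003 and 0.003 m and y of bracket in the frame of seat between -0.003 and 0.003 m and z of bracket in the frame of seat between -0.003 and 0.003 m and angle between the y axis of bracket and the y axis of fixture, either way round below 0.04 rad and angle between bracket's own z axis and vertical below 0.04 rad and linear speed of bracket below 0.02 m/s and value of joint air_knob below 0.003 m); the arm keeps its last pose, push and grip.
It fails at once if one of the other things on the bench is shifted by more than 30 mm (distance of any of pulley, socket_long, socket_short, spanner, flange_ring, pump, driver from where it was at the start of the episode above 0.03 m).
It also fails if it takes over 72 s, if anything falls off the work surface, if the arm or the gripper's body presses on something with over 40 N, if the wrist force passes 120 N, or if a joint passes its speed limit or range.

## Robot

A 6-joint arm with a two-finger parallel gripper is mounted at the origin on the work surface. World frame = base frame: x ahead of the robot, y to its left, z up, the work surface at z = 0. Lengths are in m, angles in rad, forces in N, time in s.
With the tool pointing down it reaches from about 0.35 to 0.975 m from the base axis. Payload 4.9 kg.
Tool frame: the origin (TCP) lies at the very end of the fingers, on their centre line; the grasp point (between the pads) lies 19 mm behind it; z points along the fingers, y is the line along which they close (so a half turn about z gives the same grasp; the last joint's range is limited). The gripper opens to 85 mm and grips with 20 to 120 N. Pads are 22 mm wide; open, the fingers measure 114 mm over their backs; the gripper's body (76 mm by 85 mm) begins 54 mm behind the grasp point. The pads swing forward as they close: fully open they stand 13 mm farther back than shut.
Start: joints at [1.048, 0.053, 1.613, -0, 1.476, -0.119], TCP at [0.246, 0.575, 0.231] pointing down, gripper open.
Joint ranges: [-3.01, 3.01], [-1.01, 2.22], [0.06, 2.58], [-1.02, 4.17], [0.09, 2.62], [-3.14, 3.14]. Speed limits (rad/s): [2.57, 2.57, 3.14, 3.14, 3.14, 3.14].

## Interface

Orientations are given as a unit quaternion [w, x, y, z].
In Python, from plant import state, optics, ticket, nets gives the robot as it stands. The module is installed in compiled form; this text tells all that it offers.
- The arm moves only by the shell command python3 -m inch 'ROWS' [OPENING]. ROWS is JSON, a list of rows, each an object of numbers: "dx", "dy", "dz": the shift along the tool's x, y, z as a fraction of full scale; "rx", "ry", "rz": the turn, a rotation vector about the tool's x, y, z as a fraction of full scale. In form: [{"dx": .., "dy": .., "dz": .., "rx": .., "ry": .., "rz": ..}, ...]. A call has 1 to 5 rows; each row is the pose to reach, as a shift and turn from the pose commanded when the call began, along the tool's axes at that moment; what a row does not reach only later rows make up. Full scale, the value 1, is 0.8 m for a shift and 1.5 rad for a turn. A row lasts 1/10 s, in which the tool goes at most 50 mm and 8.59 degrees, less where a joint would pass 70% of its speed; a pose out of reach is approached as far as the arm can. A call with a number of a shift or a turn outside -1 to 1 is refused whole. A call with a gripper value outside its range is refused whole. OPENING is the opening, from -1 (shut) to 1 (fully open), set as the call begins (- or left out, the last holds). The fingers move at their own pace and stop on an object; the grip force is fixed at half the most. Time passes only in rows, so rows that repeat a pose let the fingers close. It gives the time, the measured TCP pose, the force, the opening and the grip force at its end, in the units of the state.
- state(): the state, without advancing time (a new reading comes with each control period).
- optics.grab_frame(name): name is "scene" or "side" or "wrist"; returns the picture (400x640x3 uint8, red, green, blue); there is no depth.
- optics.camera_info(name): a dict with "fx", "fy", "cx", "cy" (pixels), "R" (3x3) and "t" (3): a world point X has camera coordinates R X + t. Camera axes: x right, y down, z forward; pixel columns grow to the right and rows downward; lengths in m; the calibration is good to about 2 mm. The wrist camera is an equidistant fisheye: a pixel r from the principal point sees the ray r / f radians off the axis. A picture is of the moment at which its call begins: read the wrist's pose just before it. camera_info takes no time and is no camera call; for the wrist camera it gives the pose at the moment of the call.
- ticket.job_done(): hands the job in; it is judged then, once.
Trained networks look in the newest picture that a camera, given by its name, has taken for a name from the list of things; names that differ only in an ending like _2 or _b are one class to them, and where a whole thing is asked for, a point or a joint stands for the part that bears it (a point fixed in the world has none). Each returns a list of dicts, best first, with "confidence" (0 to 1); they miss things now and then, are a little off and sometimes report something else, mostly with a low value. They report only what shows in the picture. A call takes as long as a camera call. They do not tell look-alikes from the thing itself.
- nets.boxes_of(camera, name): "bbox" ([centre column, centre row, width, height] in pixels, round what is visible of it).
- nets.outline_of(camera, name): "pixels" (400x640 bool, what is visible of it) and "bbox" ([centre column, centre row, width, height] in pixels, round what is visible of it).
The state is a dict: "time": time; "joint_pos": joint angles; "joint_vel": joint speeds; "joint_efforts": joint torques, N m; "tool_pos": TCP position; "tool_rot": TCP orientation; "contact_force": force on the tool from outside, world axes, zero at the start; "ft_torque": the same for the moment, N m; "gripper_width": opening from 0.0 (shut) to 1.0 (fully open); "grasp_force": force on a finger pad.
Only numpy, scipy, OpenCV 4.12 (cv2) and the standard library are available. Lean on these libraries where they do the work, as an engineer would, in place of code of your own. Each camera call takes 0.05 s, during which the arm holds its last target. There are 200 camera calls.

## Working session

There is one attempt and no reset: what is moved stays moved. The work goes in short steps, Python scripts to look and compute and a shell command to move; the robot and the scene stay as the last step left them, time stands still between calls to the robot, and variables do not carry over. Pictures are saved under pics/ and viewed, at most 10 in all, crops included, and the job is handed in when it is done.

```bash
mkdir -p pics; cat > h.py <<'E'
import numpy as np, cv2
from plant import state, optics, ticket, nets
def save(c,n):
    im=optics.grab_frame(c); cv2.imwrite(f'pics/{n}.png',im[:,:,::-1]); return im
E
python3 - <<'E'
from h import *
s=state(); print(s['time'],s['tool_pos'],s['tool_rot'],s['gripper_width'])
a=save('scene','a'); b=save('side','b')
for c in('scene','side'):
    i=optics.camera_info(c); print(c,i['fx'],i['cx'],i['cy'],(-np.array(i['R']).T@i['t']).round(3))
    for n in('bracket','knob_grip','nozzle_tip','fence_back','fence_side','valve_top','fixture'):
        print(c,n,[(round(d['confidence'],2),np.round(d['bbox']).astype(int).tolist()) for d in nets.boxes_of(c,n)][:4])
E
```

```text
0.0 [0.245214   0.57418898 0.23005227] [-3.44831966e-04  2.00506139e-01  9.79691881e-01 -9.93377555e-04] 1.000430349779993
scene 375.4137446150648 314.24887321617285 205.9949970986601 [ 1.122 -0.847  0.988]
scene bracket [(0.94, [167, 275, 33, 19]), (0.87, [295, 280, 32, 22]), (0.5, [341, 204, 10, 8])]
scene knob_grip []
scene nozzle_tip [(0.73, [366, 210, 79, 61])]
scene fence_back [(0.66, [392, 205, 20, 29]), (0.26, [369, 207, 75, 58])]
scene fence_side [(0.53, [382, 190, 25, 15])]
scene valve_top [(0.72, [366, 207, 74, 58]), (0.54, [392, 206, 24, 28])]
scene fixture [(0.91, [368, 207, 73, 59])]
side 419.0798359910108 321.0857980601233 210.2429086450823 [0.388 0.773 1.074]
side bracket [(0.92, [396, 131, 25, 21]), (0.79, [298, 165, 29, 24])]
side knob_grip [(0.55, [300, 239, 12, 10])]
side nozzle_tip [(0.64, [271, 270, 80, 89])]
side fence_back [(0.63, [244, 279, 18, 52])]
side fence_side [(0.76, [265, 300, 38, 7])]
side valve_top [(0.55, [272, 271, 82, 83])]
side fixture [(0.78, [272, 273, 82, 89])]
```

View pics/a.png

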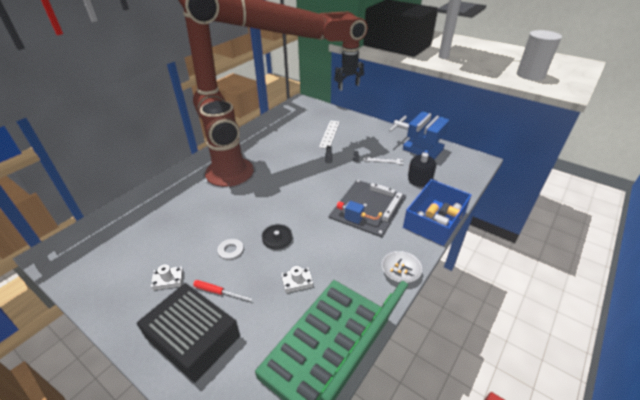

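View pics/b.png

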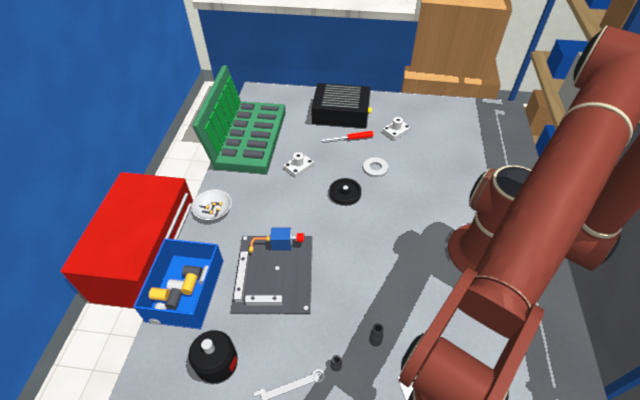

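The scene view shows brackets near (167,275) and (295,280), and the fixture at (368,207). In the side view the brackets are at (396,131) and (298,165), the fixture is at (272,273) and the red knob at (300,239).

```bash
cat >> h.py <<'E'
def ray(info,u,v,fish=False):
    R=np.array(info['R']);t=np.array(info['t'])
    x=(u-info['cx'])/info['fx'];y=(v-info['cy'])/info['fy']
    if fish:
        r=np.hypot(x,y); d=np.array([x/r*np.sin(r),y/r*np.sin(r),np.cos(r)]) if r>1e-9 else np.array([0,0,1.])
    else: d=np.array([x,y,1.])
    return -R.T@t, R.T@d
def onz(info,u,v,z,fish=False):
    o,d=ray(info,u,v,fish); return (o+d*(z-o[2])/d[2])[:2]
def proj(info,X,fish=False):
    p=np.asarray(X)@np.array(info['R']).T+np.array(info['t'])
    if fish:
        q=np.hypot(p[:,0],p[:,1]);k=np.arctan2(q,p[:,2])/np.maximum(q,1e-9)
    else: k=1/p[:,2]
    return np.c_[info['cx']+info['fx']*p[:,0]*k,info['cy']+info['fy']*p[:,1]*k]
def rz(a): return np.array([[np.cos(a),-np.sin(a)],[np.sin(a),np.cos(a)]])
E
python3 - <<'E'
from h import *
S=optics.camera_info('scene');D=optics.camera_info('side')
for n,z,a,b in(('br1',.025,(167,275),(396,131)),('br2',.025,(295,280),(298,165)),):
    print(n,onz(S,*a,z).round(3),onz(D,*b,z).round(3))
for n,b,z in(('knob',(300,239),.05),('fb',(244,279),.03),('fs',(265,300),.03),('ring',(376,167),.01),('pulley',(345,191),.02),('sl',(377,334),.04),('ss',(336,362),.02),('driver tip',(322,141),.01),('pump',(213,357),.05),('cTL',(237,237),.012),('cTR',(311,237),.012),('cBR',(311,313),.012),('cBL',(231,313),.012)):
    print(n,onz(D,*b,z).round(3))
E
```

```text
br1 [ 0.277 -0.532] [ 0.276 -0.508]
br2 [ 0.624 -0.305] [ 0.618 -0.279]
knob [0.554 0.057]
fb [0.693 0.201]
fs [0.619 0.258]
ring [ 0.342 -0.319]
pulley [ 0.44 -0.18]
sl [0.311 0.32 ]
ss [0.408 0.398]
driver tip [ 0.552 -0.434]
pump [0.709 0.435]
cTL [0.757 0.047]
cTR [0.527 0.018]
cBR [0.49  0.271]
cBL [0.707 0.299]
```

```bash
cat >> h.py <<'E'
from scipy.spatial.transform import Rotation as Ro
def go(x,y,z,yaw):
    "yaw: world angle of tool y axis (mod pi); tool pointing down"
    s=state();w=s['tool_rot'];R0=Ro.from_quat([w[1],w[2],w[3],w[0]])
    best=None
    for a in(yaw,yaw+np.pi):
        yv=np.array([np.cos(a),np.sin(a),0]);zv=np.array([0,0,-1.]);R1=Ro.from_matrix(np.c_[np.cross(yv,zv),yv,zv])
        r=(R0.inv()*R1).as_rotvec()
        if best is None or np.linalg.norm(r)<np.linalg.norm(best): best=r
    d=R0.inv().apply(np.array([x,y,z])-s['tool_pos'])
    print('d',(d/.8).round(4),'r',(best/1.5).round(4),'n',np.linalg.norm(d)/.05, 'j6',s['joint_pos'][5].round(2))
E
python3 -c "
from h import *
go(.555,.055,.23,np.radians(98))"
```

```text
d [-0.6109 -0.4454  0.0017] r [-0.      0.     -0.3623] n 12.097232957446474 j6 -0.12
```

```bash
R='1'; python3 -m inch '[{"dx":-0.611,"dy":-0.445,"rz":-0.362},{"dx":-0.611,"dy":-0.445,"rz":-0.362},{"dx":-0.611,"dy":-0.445,"rz":-0.362},{"dx":-0.611,"dy":-0.445,"rz":-0.362},{"dx":-0.611,"dy":-0.445,"rz":-0.362}]' 1; python3 -c "
from h import *
go(.555,.055,.23,np.radians(98))"
```

```text
d [-0.6109 -0.4454  0.0017] r [-0.      0.     -0.3623] n 12.097232957446474 j6 -0.12validation failed for argument at $[0]...
```

```bash
python3 -m inch '[{"dx":-0.611,"dy":-0.445,"dz":0,"rx":0,"ry":0,"rz":-0.362},{"dx":-0.611,"dy":-0.445,"dz":0,"rx":0,"ry":0,"rz":-0.362},{"dx":-0.611,"dy":-0.445,"dz":0,"rx":0,"ry":0,"rz":-0.362},{"dx":-0.611,"dy":-0.445,"dz":0,"rx":0,"ry":0,"rz":-0.362},{"dx":-0.611,"dy":-0.445,"dz":0,"rx":0,"ry":0,"rz":-0.362}]' 1; python3 -c "
from h import *
go(.555,.055,.23,np.radians(98))"
```

```text
time: 1.3
tool_pos: [0.3713, 0.3636, 0.2316]
tool_rot: [0.0, -0.071, 0.997, 0.0]
contact_force: [0.3, -0.0, 0.8]
gripper_width: 1.002
grasp_force: 0.0
d [-0.1729 -0.4143  0.002 ] r [0.0002 0.0005 0.0014] n 7.183603134744068 j6 -1.08
```

```bash
python3 -m inch '[{"dx":-0.173,"dy":-0.414,"dz":0,"rx":0,"ry":0,"rz":0},{"dx":-0.173,"dy":-0.414,"dz":0,"rx":0,"ry":0,"rz":0},{"dx":-0.173,"dy":-0.414,"dz":0,"rx":0,"ry":0,"rz":0},{"dx":-0.173,"dy":-0.414,"dz":0,"rx":0,"ry":0,"rz":0},{"dx":-0.173,"dy":-0.414,"dz":0,"rx":0,"ry":0,"rz":0}]' ; python3 - <<'E'
from h import *
go(.555,.055,.23,np.radians(98))
a=save('wrist','w1'); i=optics.camera_info('wrist'); print(i)
print([(n,[(round(d['confidence'],2),np.round(d['bbox']).astype(int).tolist()) for d in nets.boxes_of('wrist',n)][:2]) for n in('knob_grip','fence_back','fence_side')])
E
```

```text
time: 1.8
tool_pos: [0.4989, 0.1482, 0.2318]
tool_rot: [0.001, -0.069, 0.998, 0.0]
contact_force: [0.6, -0.0, -0.6]
gripper_width: 0.996
grasp_force: 0.0
d [-0.0533 -0.1251  0.0023] r [ 0.0001  0.0007 -0.0004] n 2.1766931856649054 j6 -1.56
{'fx': 309.70691628693146, 'fy': 309.70691628693146, 'cx': 319.3361322348642, 'cy': 195.23967400148092, 'R': array([[-0.13264769,  0.99115149, -0.00482791],
       [ 0.9548872 ,  0.12909708,  0.26744044],
       [ 0.26569726,  0.03086525, -0.9635623 ]]), 't': array([-0.07480531, -0.53392633,  0.2405527 ])}
[('knob_grip', [(0.92, [228, 218, 29, 34])]), ('fence_back', [(0.93, [325, 320, 116, 23]), (0.2, [226, 221, 31, 33])]), ('fence_side', [(0.98, [389, 274, 25, 73])])]
```

View pics/w1.png

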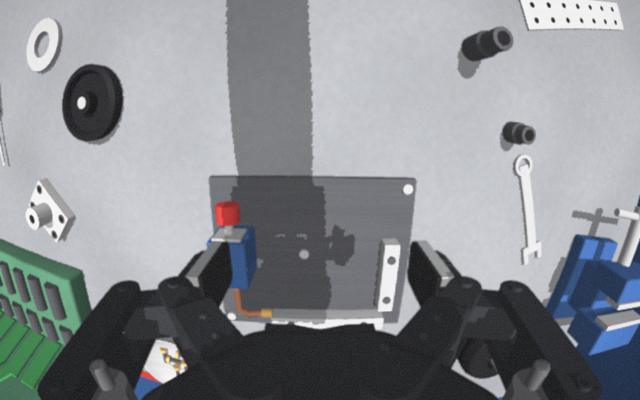

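The wrist view shows the plate's near corners at (209,178) and (416,180), the red knob at (228,215), the side fence at (389,274) and the nozzle at (265,313).

```bash
python3 - <<'E'
from h import *
from scipy.optimize import least_squares
I={'fx':309.7069,'fy':309.7069,'cx':319.336,'cy':195.2397,'R':np.array([[-0.13264769,  0.99115149, -0.00482791],[ 0.9548872 ,  0.12909708,  0.26744044],[ 0.26569726,  0.03086525, -0.9635623 ]]),'t':np.array([-0.07480531, -0.53392633,  0.2405527 ])}
P=np.array([[-110,-130,12],[-110,130,12],[-20,90,36],[80,90,36],[-76,-95,50],[70,-52,38]])/1e3
uv=np.array([[209,177],[416.5,179.5],[386,240],[377,310],[228,217],[271,313.]])
W=lambda p:np.c_[P[:,:2]@rz(p[2]).T+p[:2],P[:,2]]
r=least_squares(lambda p:(proj(I,W(p),1)-uv).ravel(),[.62,.16,.14],loss='soft_l1',f_scale=2)
print(r.x); print((proj(I,W(r.x),1)-uv).round(1))
R=rz(r.x[2]);k=R@[-.076,-.095]+r.x[:2];print('knob',k,'seat',R@[.048,.045]+r.x[:2])
print('knob img',onz(I,228,217,.05,1),onz(I,228,203,.05,1),onz(I,228,178,.012,1))
go(*k,.12,r.x[2]+np.pi/2)
E
```

```text
[0.62334475 0.1492828  0.13207133]
[[-1.1  0.3]
 [ 0.4 -2. ]
 [-1.3 13.1]
 [ 0.9  7.4]
 [-0.4 -3.8]
 [ 2.4 -0.2]]
knob [0.56051695 0.04510186] seat [0.66500079 0.20021191]
knob img [0.56507272 0.04575382] [0.54823504 0.04503673] [0.5291014  0.03264461]
d [-0.0592 -0.1397  0.1391] r [ 0.0003 -0.0002  0.003 ] n 3.2934151155361215 j6 -1.56
```

```bash
python3 -m inch '[{"dx":-0.059,"dy":-0.14,"dz":0.1,"rx":0,"ry":0,"rz":0.003},{"dx":-0.059,"dy":-0.14,"dz":0.1,"rx":0,"ry":0,"rz":0.003},{"dx":-0.059,"dy":-0.14,"dz":0.1,"rx":0,"ry":0,"rz":0.003},{"dx":-0.059,"dy":-0.14,"dz":0.1,"rx":0,"ry":0,"rz":0.003}]' ; python3 - <<'E'
from h import *
a=save('wrist','w2'); i=optics.camera_info('wrist')
for d in nets.boxes_of('wrist','knob_grip')[:2]:
    b=d['bbox'];print(d['confidence'],np.round(b),onz(i,b[0],b[1],.05,1),onz(i,b[0],b[1],.055,1))
go(.562,.045,.033,np.pi/2+.132)
E
```

```text
time: 2.4
tool_pos: [0.5589, 0.0445, 0.1468]
tool_rot: [-0.004, -0.066, 0.998, 0.0]
contact_force: [-0.2, 0.9, -0.5]
gripper_width: 0.996
grasp_force: 0.0
0.9 [330. 203.  37.  44.] [0.56372092 0.05757978] [0.5622848  0.05718588]
0.22 [409. 239. 250. 190.] [0.58786382 0.13102881] [0.58592831 0.12911565]
d [-0.0028 -0.0029  0.1468] r [ 0.0007 -0.0014  0.0022] n 2.349806612867098 j6 -1.76
```

View pics/w2.png

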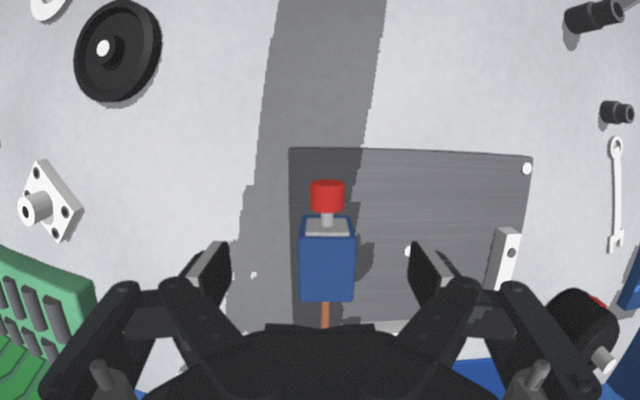

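The knob is centred near (327,196) between the open fingers, and the plate's near corners are at (290,148) and (534,158).

```bash
cat >> h.py <<'E'
from scipy.optimize import least_squares
def fit(I,P,uv,p0):
    P=np.array(P)/1e3;uv=np.array(uv,float)
    W=lambda p:np.c_[P[:,:2]@rz(p[2]).T+p[:2],P[:,2]]
    r=least_squares(lambda p:(proj(I,W(p),1)-uv).ravel(),p0,loss='soft_l1',f_scale=2)
    print(r.x.round(4),(proj(I,W(r.x),1)-uv).round(1).tolist());return r.x
E
python3 - <<'E'
from h import *
i=optics.camera_info('wrist');print('cam',-i['R'].T@i['t'],state()['tool_pos'])
x=fit(i,[[-110,-130,12],[-110,130,12],[-76,-95,50],[12,-118,72],[12,-72,72]],[[290,148],[534,158],[327,197],[301,300],[354,300]],[.62,.15,.132])
k=rz(x[2])@[-.076,-.095]+x[:2];print('knob',k,onz(i,327,196,.05,1))
go(*k,.033,x[2]+np.pi/2)
E
```

```text
cam [0.49448244 0.03927582 0.29323717] [0.55972326 0.04689206 0.15045303]
[0.6225 0.16   0.1259] [[-0.3, -0.1], [-1.2, -0.2], [1.7, -1.8], [-0.6, 1.1], [0.1, 1.1]]
knob [0.55899855 0.05621489] [0.55989344 0.05492775]
d [-0.001   0.0115  0.1468] r [ 0.0007 -0.0014  0.0063] n 2.3564935583198268 j6 -1.76
```

```bash
python3 -m inch '[{"dx":-0.001,"dy":0.0115,"dz":0.05,"rx":0,"ry":-0.001,"rz":0.006},{"dx":-0.001,"dy":0.0115,"dz":0.1,"rx":0,"ry":-0.001,"rz":0.006},{"dx":-0.001,"dy":0.0115,"dz":0.147,"rx":0,"ry":-0.001,"rz":0.006},{"dx":-0.001,"dy":0.0115,"dz":0.147,"rx":0,"ry":-0.001,"rz":0.006}]' ; python3 -m inch '[{"dx":0,"dy":0,"dz":0,"rx":0,"ry":0,"rz":0},{"dx":0,"dy":0,"dz":0,"rx":0,"ry":0,"rz":0},{"dx":0,"dy":0,"dz":0,"rx":0,"ry":0,"rz":0},{"dx":0,"dy":0,"dz":0,"rx":0,"ry":0,"rz":0},{"dx":0,"dy":0,"dz":0,"rx":0,"ry":0,"rz":0}]' -1
```

```text
time: 2.9
tool_pos: [0.5553, 0.0573, 0.0293]
tool_rot: [-0.004, -0.064, 0.998, 0.001]
contact_force: [-1.5, 1.0, -1.4]
gripper_width: 1.006
grasp_force: 0.0
time: 3.4
tool_pos: [0.5625, 0.0512, 0.0374]
tool_rot: [0.003, -0.063, 0.998, -0.004]
contact_force: [-3.0, -13.0, 8.9]
gripper_width: 0.302
grasp_force: 58.5
```

```bash
python3 -m inch '[{"dx":0.01,"dy":-0.004,"dz":0,"rx":0,"ry":0,"rz":0},{"dx":0.025,"dy":-0.004,"dz":0,"rx":0,"ry":0,"rz":0},{"dx":0.043,"dy":-0.004,"dz":0,"rx":0,"ry":0,"rz":0},{"dx":0.043,"dy":-0.004,"dz":0,"rx":0,"ry":0,"rz":0},{"dx":0.043,"dy":-0.004,"dz":0,"rx":0,"ry":0,"rz":0}]';python3 -m inch '[{"dx":0,"dy":0,"dz":0,"rx":0,"ry":0,"rz":0},{"dx":0,"dy":0,"dz":0,"rx":0,"ry":0,"rz":0},{"dx":0,"dy":0,"dz":0,"rx":0,"ry":0,"rz":0}]'
```

```text
time: 3.9
tool_pos: [0.5326, 0.0473, 0.0376]
tool_rot: [0.009, -0.062, 0.998, -0.001]
contact_force: [14.2, 1.6, -4.2]
gripper_width: 0.298
grasp_force: 64.6
time: 4.2
tool_pos: [0.5326, 0.0473, 0.0376]
tool_rot: [0.009, -0.063, 0.998, -0.001]
contact_force: [13.3, 1.4, -3.7]
gripper_width: 0.299
grasp_force: 64.6
```

```bash
python3 -m inch '[{"dx":-0.01,"dy":0,"dz":0,"rx":0,"ry":0,"rz":0},{"dx":-0.028,"dy":0,"dz":0,"rx":0,"ry":0,"rz":0},{"dx":-0.047,"dy":0,"dz":0,"rx":0,"ry":0,"rz":0},{"dx":-0.047,"dy":0,"dz":0,"rx":0,"ry":0,"rz":0},{"dx":-0.047,"dy":0,"dz":0,"rx":0,"ry":0,"rz":0}]';python3 -m inch '[{"dx":0,"dy":0,"dz":0,"rx":0,"ry":0,"rz":0},{"dx":0,"dy":0,"dz":0,"rx":0,"ry":0,"rz":0},{"dx":0,"dy":0,"dz":0,"rx":0,"ry":0,"rz":0}]'
```

```text
time: 4.7
tool_pos: [0.5625, 0.0511, 0.0373]
tool_rot: [-0.002, -0.063, 0.998, -0.001]
contact_force: [-14.9, -3.2, 20.1]
gripper_width: 0.298
grasp_force: 66.9
time: 5.0
tool_pos: [0.5625, 0.0511, 0.0373]
tool_rot: [-0.002, -0.063, 0.998, -0.001]
contact_force: [-14.5, -3.6, 19.1]
gripper_width: 0.299
grasp_force: 66.8
```

```bash
python3 -m inch '[{"dx":0,"dy":0,"dz":0,"rx":0,"ry":0,"rz":0},{"dx":0,"dy":0,"dz":0,"rx":0,"ry":0,"rz":0},{"dx":0,"dy":0,"dz":0,"rx":0,"ry":0,"rz":0},{"dx":0,"dy":0,"dz":-0.05,"rx":0,"ry":0,"rz":0},{"dx":0,"dy":0,"dz":-0.11,"rx":0,"ry":0,"rz":0}]' 1;  python3 -m inch '[{"dx":0,"dy":0,"dz":-0.06,"rx":0,"ry":0,"rz":0},{"dx":0,"dy":0,"dz":-0.12,"rx":0,"ry":0,"rz":0}]'; python3 - <<'E'
from h import *
go(.58,-.285,.23,np.pi/2+.126)
E
```

```text
time: 5.5
tool_pos: [0.561, 0.0524, 0.1195]
tool_rot: [-0.003, -0.063, 0.998, 0.0]
contact_force: [1.3, 0.1, -0.0]
gripper_width: 1.0
grasp_force: 0.0
time: 5.7
tool_pos: [0.5629, 0.0523, 0.2194]
tool_rot: [0.001, -0.063, 0.998, 0.0]
contact_force: [0.4, -0.1, -0.8]
gripper_width: 1.004
grasp_force: 0.0
d [ 0.0317 -0.421  -0.0134] r [ 0.0001  0.0008 -0.0002] n 6.757805948660549 j6 -1.74
```

```bash
python3 -m inch '[{"dx":0.032,"dy":-0.421,"dz":0,"rx":0,"ry":0,"rz":0},{"dx":0.032,"dy":-0.421,"dz":0,"rx":0,"ry":0,"rz":0},{"dx":0.032,"dy":-0.421,"dz":0,"rx":0,"ry":0,"rz":0},{"dx":0.032,"dy":-0.421,"dz":0,"rx":0,"ry":0,"rz":0},{"dx":0.032,"dy":-0.421,"dz":0,"rx":0,"ry":0,"rz":0}]'; python3 -m inch '[{"dx":0.0,"dy":-0.11,"dz":0,"rx":0,"ry":0,"rz":0},{"dx":0.0,"dy":-0.11,"dz":0,"rx":0,"ry":0,"rz":0},{"dx":0.0,"dy":-0.11,"dz":0,"rx":0,"ry":0,"rz":0},{"dx":0.0,"dy":-0.11,"dz":0,"rx":0,"ry":0,"rz":0}]'; python3 - <<'E'
from h import *
i=optics.camera_info('wrist');a=save('wrist','w3')
print(state()['tool_pos'],np.abs(state()['joint_vel']).max())
np.save('i3.npy',i,allow_pickle=True)
for d in nets.boxes_of('wrist','bracket')[:2]:
    b=d['bbox'];print(d['confidence'],np.round(b),onz(i,b[0],b[1],.025,1))
c=np.array(d['bbox']) 
E
```

```text
time: 6.2
tool_pos: [0.5756, -0.1994, 0.2177]
tool_rot: [0.001, -0.063, 0.998, 0.0]
contact_force: [0.4, 1.0, -0.0]
gripper_width: 1.005
grasp_force: 0.0
time: 6.6
tool_pos: [0.5865, -0.2853, 0.2171]
tool_rot: [0.0, -0.062, 0.998, 0.001]
contact_force: [0.6, 0.2, -0.0]
gripper_width: 1.003
grasp_force: 0.0
[ 0.58665142 -0.2842679   0.21727397] 0.021274969171238896
0.96 [310. 198.  93.  87.] [ 0.61688954 -0.29037855]
```

View pics/w3.png

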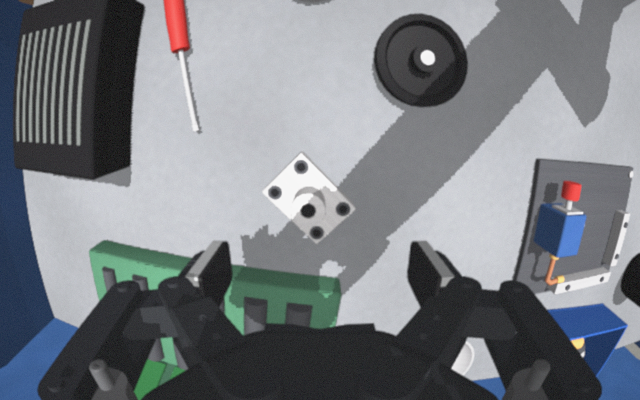

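The bracket's flange corners are at (302,152), (263,190), (355,208) and (317,242), with the boss top near (308,211). The pulley at (421,60) and the driver are well clear.

```bash
python3 - <<'E'
from h import *
i=np.load('i3.npy',allow_pickle=True).item()
x=fit(i,[[-32,-45,22],[32,-45,22],[-32,45,22],[32,45,22],[0,0,58]],[[302,152],[263,190],[355,208],[317,242],[308,211]],[.62,-.29,-.78])
go(x[0],x[1],.12,x[2]+np.pi/2)
E
```

```text
[ 0.6195 -0.2906 -0.6865] [[-0.1, -0.4], [-1.2, 0.6], [1.6, 0.3], [-0.6, 1.5], [0.4, -1.7]]
d [-0.0393 -0.0139  0.1218] r [8.00e-04 5.00e-04 5.42e-01] n 2.0604545436832935 j6 -2.26
```

```bash
python3 -m inch '[{"dx":-0.039,"dy":-0.014,"dz":0.1,"rx":0,"ry":0,"rz":0.542},{"dx":-0.039,"dy":-0.014,"dz":0.1,"rx":0,"ry":0,"rz":0.542},{"dx":-0.039,"dy":-0.014,"dz":0.1,"rx":0,"ry":0,"rz":0.542},{"dx":-0.039,"dy":-0.014,"dz":0.1,"rx":0,"ry":0,"rz":0.542},{"dx":-0.039,"dy":-0.014,"dz":0.1,"rx":0,"ry":0,"rz":0.542}]'; python3 -m inch '[{"dx":0,"dy":0,"dz":0,"rx":0,"ry":0,"rz":0.03},{"dx":0,"dy":0,"dz":0,"rx":0,"ry":0,"rz":0.03},{"dx":0,"dy":0,"dz":0,"rx":0,"ry":0,"rz":0.03}]'; python3 - <<'E'
from h import *
i=optics.camera_info('wrist');a=save('wrist','w4');np.save('i4.npy',i,allow_pickle=True)
go(.6195,-.2906,.028,-.6865+np.pi/2)
E
```

```text
time: 7.2
tool_pos: [0.6194, -0.2898, 0.1373]
tool_rot: [0.0, 0.309, 0.951, 0.001]
contact_force: [1.3, 0.3, -0.1]
gripper_width: 1.001
grasp_force: 0.0
time: 7.5
tool_pos: [0.6195, -0.2907, 0.138]
tool_rot: [0.001, 0.327, 0.945, 0.0]
contact_force: [-0.0, 0.1, -0.8]
gripper_width: 1.0
grasp_force: 0.0
d [0.0004 0.0003 0.1375] r [0.0008 0.0008 0.0129] n 2.199750730758754 j6 -1.45
```

View pics/w4.png

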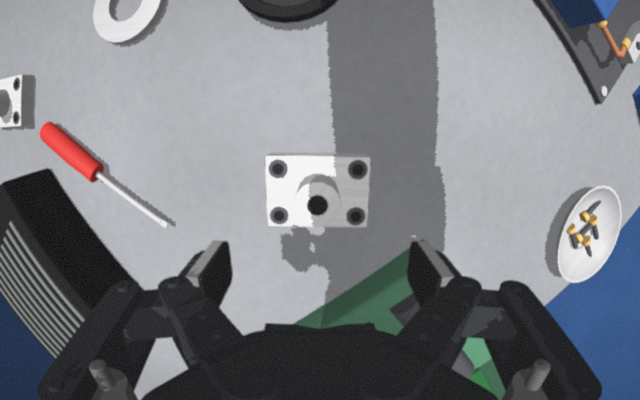

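The bracket is now nearly square between the fingers. Its flange corners are at (265,154), (370,156), (268,226) and (368,228), with the boss hole at (317,205).

```bash
python3 - <<'E'
from h import *
i=np.load('i4.npy',allow_pickle=True).item()
x=fit(i,[[-32,-45,22],[32,-45,22],[-32,45,22],[32,45,22],[0,0,58]],[[265,154],[268,226],[370,156],[369,228],[317,205]],[.62,-.29,-.7])
go(x[0],x[1],.028,x[2]+np.pi/2)
E
```

```text
[ 0.6206 -0.2909 -0.6753] [[0.0, 1.3], [-0.4, 0.1], [1.0, 0.2], [-1.6, -1.1], [0.6, -0.6]]
d [-0.0009  0.0009  0.1375] r [0.0008 0.0008 0.0054] n 2.1998698562819365 j6 -1.45
```

```bash
python3 -m inch '[{"dx":-0.001,"dy":0.001,"dz":0.05,"rx":0,"ry":0,"rz":0.005},{"dx":-0.001,"dy":0.001,"dz":0.1,"rx":0,"ry":0,"rz":0.005},{"dx":-0.001,"dy":0.001,"dz":0.134,"rx":0,"ry":0,"rz":0.005},{"dx":-0.001,"dy":0.001,"dz":0.134,"rx":0,"ry":0,"rz":0.005},{"dx":-0.001,"dy":0.001,"dz":0.134,"rx":0,"ry":0,"rz":0.005}]'; python3 -m inch '[{"dx":0,"dy":0,"dz":0,"rx":0,"ry":0,"rz":0},{"dx":0,"dy":0,"dz":0,"rx":0,"ry":0,"rz":0},{"dx":0,"dy":0,"dz":0,"rx":0,"ry":0,"rz":0},{"dx":0,"dy":0,"dz":0,"rx":0,"ry":0,"rz":0},{"dx":0,"dy":0,"dz":0,"rx":0,"ry":0,"rz":0}]' -1;python3 -m inch '[{"dx":0,"dy":0,"dz":-0.06,"rx":0,"ry":0,"rz":0},{"dx":0,"dy":0,"dz":-0.12,"rx":0,"ry":0,"rz":0},{"dx":0,"dy":0,"dz":-0.15,"rx":0,"ry":0,"rz":0},{"dx":0,"dy":0,"dz":-0.15,"rx":0,"ry":0,"rz":0}]'; python3 - <<'E'
from h import *
T=[.6225,.155];yw=.126
p=rz(yw)@[.033,.03]+T;print(p)
go(*p,.15,yw+np.pi/2)
E
```

```text
time: 8.05
tool_pos: [0.6206, -0.2916, 0.0308]
tool_rot: [0.0, 0.332, 0.943, 0.0]
contact_force: [-0.1, 0.4, 1.7]
gripper_width: 1.0
grasp_force: 0.0
time: 8.55
tool_pos: [0.6216, -0.2926, 0.0326]
tool_rot: [0.002, 0.332, 0.943, -0.0]
contact_force: [-0.3, 0.7, 5.9]
gripper_width: 0.4
grasp_force: 60.9
time: 8.95
tool_pos: [0.6226, -0.2932, 0.1557]
tool_rot: [0.005, 0.332, 0.943, -0.001]
contact_force: [1.5, -0.9, -2.9]
gripper_width: 0.401
grasp_force: 61.1
[0.65146839 0.18890918]
d [0.3493 0.4924 0.0049] r [-0.0011  0.0067 -0.5352] n 9.659672985450833 j6 -1.44
```

```bash
python3 -m inch '[{"dx":0.349,"dy":0.492,"dz":0,"rx":0,"ry":0,"rz":-0.535},{"dx":0.349,"dy":0.492,"dz":0,"rx":0,"ry":0,"rz":-0.535},{"dx":0.349,"dy":0.492,"dz":0,"rx":0,"ry":0,"rz":-0.535},{"dx":0.349,"dy":0.492,"dz":0,"rx":0,"ry":0,"rz":-0.535},{"dx":0.349,"dy":0.492,"dz":0,"rx":0,"ry":0,"rz":-0.535}]'; python3 - <<'E'
from h import *
go(.6515,.189,.15,.126+np.pi/2)
E
```

```text
time: 9.45
tool_pos: [0.6329, -0.04, 0.1464]
tool_rot: [-0.002, -0.039, 0.999, 0.001]
contact_force: [0.9, 0.1, -3.8]
gripper_width: 0.397
grasp_force: 61.3
d [-0.0457  0.2835 -0.0042] r [ 0.0012 -0.0028 -0.0313] n 4.5955585489964905 j6 -1.83
```

```bash
python3 -m inch '[{"dx":-0.046,"dy":0.284,"dz":0,"rx":0,"ry":0,"rz":-0.031},{"dx":-0.046,"dy":0.284,"dz":0,"rx":0,"ry":0,"rz":-0.031},{"dx":-0.046,"dy":0.284,"dz":0,"rx":0,"ry":0,"rz":-0.031},{"dx":-0.046,"dy":0.284,"dz":0,"rx":0,"ry":0,"rz":-0.031},{"dx":-0.046,"dy":0.284,"dz":0,"rx":0,"ry":0,"rz":-0.031}]'; python3 -m inch '[{"dx":0,"dy":0,"dz":0,"rx":0,"ry":0,"rz":0},{"dx":0,"dy":0,"dz":0,"rx":0,"ry":0,"rz":0}]'; python3 - <<'E'
from h import *
go(.6515,.189,.06,.126+np.pi/2)
i=optics.camera_info('wrist');a=save('wrist','w5');np.save('i5.npy',i,allow_pickle=True)
E
```

```text
time: 9.95
tool_pos: [0.6529, 0.1904, 0.1463]
tool_rot: [-0.002, -0.061, 0.998, 0.0]
contact_force: [-0.5, -1.2, -3.1]
gripper_width: 0.4
grasp_force: 61.4
time: 10.15
tool_pos: [0.6534, 0.1872, 0.1469]
tool_rot: [-0.002, -0.061, 0.998, -0.001]
contact_force: [1.0, 0.1, -3.2]
gripper_width: 0.402
grasp_force: 61.4
d [0.0017 0.0026 0.1086] r [-0.0006 -0.0027 -0.0032] n 1.7390998232962922 j6 -1.52
```

View pics/w5.png

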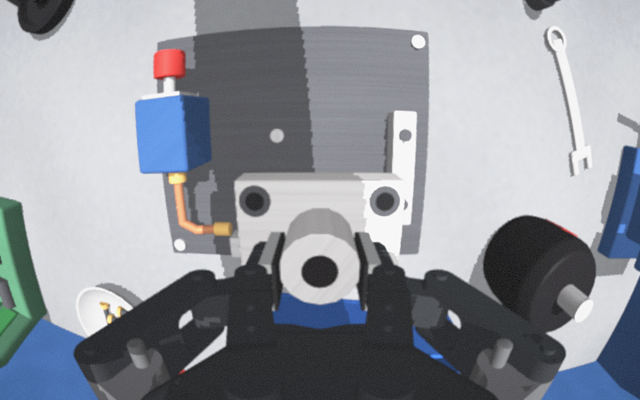

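The bracket is held square over the plate; its front edge runs (236,175) to (405,178). The plate's near corners are at (159,43) and (429,33), the side fence's near end at (389,112), the nozzle tip at (231,229) and the knob at (170,64).

```bash
python3 - <<'E'
from h import *
i=np.load('i5.npy',allow_pickle=True).item()
x=fit(i,[[-110,-130,12],[-110,130,12],[110,-130,12],[70,-52,38],[-76,-95,50]],[[159,43],[429,33],[173,252],[232,229],[170,64]],[.62,.155,.126])
print('inner face y', (rz(-x[2])@(onz(i,389,112,.036,1)-x[:2])))
# bracket in hand: underside z
zb=state()['tool_pos'][2]-.0326+.022
a=onz(i,236,176,zb,1);b=onz(i,405,178.5,zb,1);d=b-a;print('bracket yaw',np.arctan2(d[1],d[0])-np.pi/2,np.linalg.norm(d),'centre',(a+b)/2+rz(np.arctan2(d[1],d[0])-np.pi/2)@[.032,0],state()['tool_pos'])
print('seat',rz(x[2])@[.048,.045]+x[:2])
E
```

```text
[0.6208 0.1572 0.1233] [[-1.5, -1.9], [1.0, -0.4], [0.5, 1.0], [-1.0, 0.0], [0.6, 0.8]]
inner face y [-0.03159103  0.08476807]
bracket yaw 0.10663342747696891 0.08733575320326936 centre [0.65152337 0.18869664] [0.65383202 0.18631326 0.14755744]
seat [0.66289513 0.20771607]
```

```bash
python3 -m inch '[{"dx":0.004,"dy":0.003,"dz":0.05,"rx":0,"ry":-0.0025,"rz":-0.008},{"dx":0.004,"dy":0.003,"dz":0.1,"rx":0,"ry":-0.0025,"rz":-0.008},{"dx":0.004,"dy":0.003,"dz":0.118,"rx":0,"ry":-0.0025,"rz":-0.008},{"dx":0.004,"dy":0.003,"dz":0.124,"rx":0,"ry":-0.0025,"rz":-0.008},{"dx":0.004,"dy":0.003,"dz":0.129,"rx":0,"ry":-0.0025,"rz":-0.008}]'; python3 -m inch '[{"dx":0,"dy":0,"dz":0,"rx":0,"ry":0,"rz":0},{"dx":0,"dy":0,"dz":0,"rx":0,"ry":0,"rz":0}]'
```

```text
time: 10.7
tool_pos: [0.6529, 0.1883, 0.0482]
tool_rot: [0.003, -0.065, 0.998, 0.0]
contact_force: [-0.1, 0.7, -3.3]
gripper_width: 0.401
grasp_force: 61.5
time: 10.9
tool_pos: [0.6537, 0.1892, 0.0499]
tool_rot: [0.004, -0.066, 0.998, 0.0]
contact_force: [-0.1, -0.1, -4.3]
gripper_width: 0.406
grasp_force: 61.5
```

```bash
python3 -m inch '[{"dx":0,"dy":0,"dz":0.003,"rx":0,"ry":0,"rz":0},{"dx":0,"dy":0,"dz":0.005,"rx":0,"ry":0,"rz":0},{"dx":0,"dy":0,"dz":0.007,"rx":0,"ry":0,"rz":0},{"dx":0,"dy":0,"dz":0.007,"rx":0,"ry":0,"rz":0}]'
```

```text
time: 11.3
tool_pos: [0.653, 0.1892, 0.0447]
tool_rot: [0.003, -0.066, 0.998, 0.0]
contact_force: [-3.7, -1.9, 7.2]
gripper_width: 0.4
grasp_force: 62.7
```

```bash
python3 -m inch '[{"dx":-0.005,"dy":0,"dz":0,"rx":0,"ry":0,"rz":0},{"dx":-0.01,"dy":0,"dz":0,"rx":0,"ry":0,"rz":0},{"dx":-0.0135,"dy":0,"dz":0,"rx":0,"ry":0,"rz":0},{"dx":-0.0165,"dy":0,"dz":0,"rx":0,"ry":0,"rz":0},{"dx":-0.0165,"dy":0,"dz":0,"rx":0,"ry":0,"rz":0}]';  python3 -m inch '[{"dx":0,"dy":0.006,"dz":0,"rx":0,"ry":0,"rz":0},{"dx":0,"dy":0.012,"dz":0,"rx":0,"ry":0,"rz":0},{"dx":0,"dy":0.018,"dz":0,"rx":0,"ry":0,"rz":0},{"dx":0,"dy":0.022,"dz":0,"rx":0,"ry":0,"rz":0},{"dx":0,"dy":0.022,"dz":0,"rx":0,"ry":0,"rz":0}]'
```

```text
time: 11.8
tool_pos: [0.6641, 0.191, 0.0447]
tool_rot: [0.0, -0.066, 0.998, 0.0]
contact_force: [-11.1, -2.9, 11.8]
gripper_width: 0.401
grasp_force: 63.1
time: 12.3
tool_pos: [0.6623, 0.205, 0.0449]
tool_rot: [0.001, -0.066, 0.998, -0.003]
contact_force: [-10.2, -11.7, 12.4]
gripper_width: 0.401
grasp_force: 63.2
```

```bash
python3 -m inch '[{"dx":-0.002,"dy":0.0015,"dz":-0.002,"rx":0,"ry":0,"rz":0},{"dx":-0.003,"dy":0.003,"dz":-0.002,"rx":0,"ry":0,"rz":0},{"dx":-0.003,"dy":0.003,"dz":-0.002,"rx":0,"ry":0,"rz":0},{"dx":-0.003,"dy":0.003,"dz":-0.002,"rx":0,"ry":0,"rz":0}]'; python3 - <<'E'
from h import *
i=optics.camera_info('wrist');a=save('wrist','w6');np.save('i6.npy',i,allow_pickle=True)
b=cv2.resize(a[60:320,130:450],None,fx=2.3,fy=2.3,interpolation=cv2.INTER_CUBIC);cv2.imwrite('pics/w6c.png',b[:,:,::-1])
E
```

```text
time: 12.7
tool_pos: [0.6624, 0.2053, 0.045]
tool_rot: [-0.002, -0.065, 0.998, -0.005]
contact_force: [-15.6, -18.2, 13.1]
gripper_width: 0.402
grasp_force: 63.2
```

View pics/w6c.png

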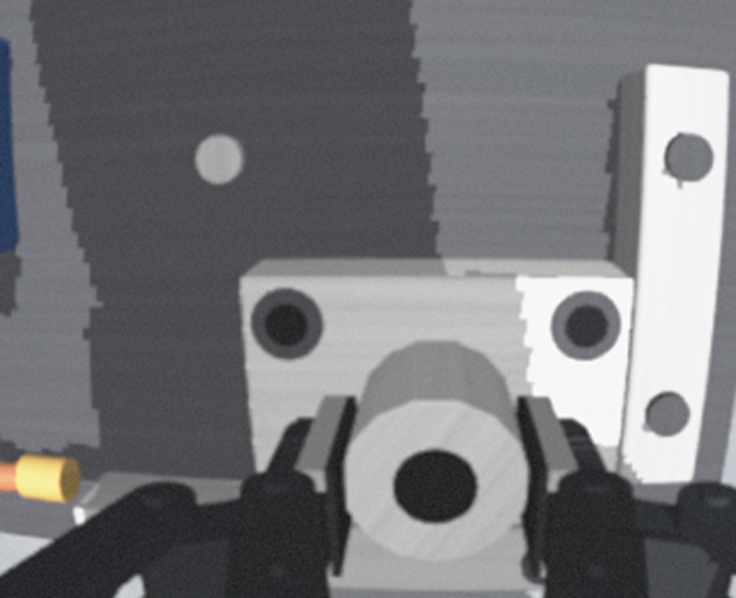

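The bracket's flange lies on the plate with its right edge against the side fence. Its front corners are at crop (241,277) and (632,277), and the fence's top inner edge runs (648,66) to (624,480).

```bash
python3 - <<'E'
from h import *
i=np.load('i6.npy',allow_pickle=True).item()
f=lambda u,v,z:onz(i,u/2.3+130,v/2.3+60,z,1)
a,b=f(241,277,.034),f(632,277,.034);d=b-a;y=np.arctan2(d[1],d[0])-np.pi/2
c,e=f(648,66,.036),f(624,480,.036);g=e-c
print('bracket yaw',y,np.linalg.norm(d),'fence yaw',np.arctan2(g[1],g[0]),'corner gap to fence', (rz(-y)@(b-c)))
s=state();print(s['tool_pos'],s['contact_force'])
E
```

```text
bracket yaw 0.1332409168527633 0.08871087211332074 fence yaw 0.13812928189845364 corner gap to fence [ 0.04725567 -0.00144054]
[0.66238584 0.20524348 0.04504532] [-14.45254979 -18.93685213  12.92697235]
```

```bash
python3 -m inch '[{"dx":0,"dy":0,"dz":0,"rx":0,"ry":0,"rz":0},{"dx":0,"dy":0,"dz":0,"rx":0,"ry":0,"rz":0},{"dx":0,"dy":0,"dz":0,"rx":0,"ry":0,"rz":0}]'; python3 -c "
from h import *
print(ticket.job_done())"
```

```text
time: 13.05
tool_pos: [0.6624, 0.2053, 0.045]
tool_rot: [-0.002, -0.065, 0.998, -0.005]
contact_force: [-14.9, -19.3, 12.5]
gripper_width: 0.399
grasp_force: 63.2
the job is handed in; nothing more can be done
None
```

The job is handed in at 13 s with no verdict returned: I pulled the air knob out 30 mm and pushed it home, and the bracket lies flat in the corner, square to about 0.005 rad in the camera image, still gripped, with about 17 N of push measured at the wrist towards each fence.

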